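Push the empty jar through the bin's flap

ROBOT

A 6-joint arm with a two-finger parallel gripper is mounted at the origin on the work surface. World frame = base frame: x ahead of the robot, y to its left, z up, the work surface at z = 0. Lengths are in m, angles in degrees, forces in N, time in s.
With the tool pointing down it reaches from about 0.325 to 0.9 m from the base axis. Payload 6.1 kg.
Tool frame: the origin (TCP) lies at the very end of the fingers, on their centre line; the grasp point (between the pads) lies 19 mm behind it; z points along the fingers, y is the direction in which the jaws open and shut (so a half turn about z gives the same grasp; the last joint's range is limited). The gripper opens to 85 mm and grips with 20 to 120 N. Pads are 22 mm wide; open, the fingers measure 114 mm over their backs; the gripper's body (76 mm by 85 mm) begins 54 mm behind the grasp point. The pads swing forward as they close: fully open they stand 13 mm farther back than shut.
Start: joints at [60.728, 12.628, 87.462, -0, 79.91, -7.225], TCP at [0.235, 0.579, 0.206] pointing down, gripper open.
Joint ranges: [-170.65, 170.65], [-52.31, 119.04], [5.05, 147.46], [-71.25, 251.25], [11.57, 151.72], [-153.62, 153.62]. Speed limits (degrees/s): [147.25, 147.25, 172.46, 180, 180, 180].

INTERFACE

Orientations are given as a 3x3 rotation matrix whose columns are the frame's x, y, z axes.
In Python, from bench import get_state, snapshot, finish_job gives the robot as it stands. The module is installed in compiled form; this text tells all that it offers.
- The arm moves only by the tool step_arm, never from a script. Its argument "steps" is a list of rows, each a list of 3 entries, a list of its own where there are three numbers: the closure, from 0 (fully open) to 1 (shut), then the shift along the world's x, y, z in mm, then the turn, a rotation vector about the world's x, y, z in rad. In form: [[grip, [x, y, z], [rx, ry, rz]], ...]. A call has 1 to 10 rows; each row is the pose to reach, as a shift and turn from the pose commanded when the call began; what a row does not reach only later rows make up. A row lasts 1/12 s, in which the tool goes at most 41.7 mm and 7.16 degrees, less where a joint would pass 70% of its speed; a pose out of reach is approached as far as the arm can. A call with a gripper value outside its range is refused whole. The fingers move at their own pace and stop on an object; "newtons" is the grip in N (left out, the last holds). Time passes only in rows, so rows that repeat a pose let the fingers close. It gives the time, the measured TCP pose, the force and the opening at its end, in the units of the state.
- get_state(): the state, without advancing time (a new reading comes with each control period).
- snapshot(name): name is "scene" or "side" or "wrist"; returns a dict with "image" (480x640x3 uint8, blue, green, red), "range_z" (480x640 float32, m along the optical axis (not along the pixel's ray), 0 where there is no reading), "camera_matrix" (3x3 intrinsics, pixels), "dist_coeffs" ([k1, k2, p1, p2, k3] as OpenCV has them; the pictures are not rectified), "T" (4x4, takes a point from camera to world coordinates). Camera axes: x right, y up, looking along -z (the intrinsics and any distortion apply to the point x, -y, -z); pixel columns grow to the right and rows downward; lengths in m; the calibration is good to about 2 mm. A picture is of the moment at which its call begins.
- finish_job(): hands the job in, once; it reports no verdict.
The state is a dict: "clock": time; "joints": joint angles; "qd": joint speeds; "tau": joint torques, N m; "ee_pos": TCP position; "tool_rot": TCP orientation; "ft_force": force on the tool from outside, world axes, zero at the start; "moment": the same for the moment, N m; "width": finger opening in m.
Only numpy, scipy, OpenCV 4.12 (cv2) and the standard library are available. Lean on these libraries where they do the work, as an engineer would, in place of code of your own. Each camera call takes 0.05 s, during which the arm holds its last target. There are 200 camera calls.

TASK

Throw away the small empty jar on the chest: push the spring flap of the bin in with one finger and, while that finger holds the flap open, push the jar with the other finger over the edge of the chest and in through the opening, then come away so that the flap shuts by itself. The jar is only pushed along, never picked up, and it must not be used to shove the shut flap open. Leave the other things on the chest where they are.

Things in the scene. Friction and masses are not known exactly. Their poses are not given: they have to be found in the camera images.
- bin: Grey flap bin, 283 mm deep, 356 mm wide, on the floor 5 to 10 mm from the chest; it does not move. Origin: middle of its front rim (next to the chest), at chest-top height; x points into the bin, y along the rim. The rim is 12 mm deep, its top 5 mm below the chest top. Behind it the lid is a low roof; its slope facing the chest is the flap. Flat cartons fill it to 165 mm below the chest top.
- bin_ridge (a point): Middle of the fixed flat ridge of the bin's roof, on top: 132 mm behind the bin's origin, 57 mm above the chest top. The ridge is 40 mm deep (112 to 152 mm behind the origin). The back slope beyond it and the two end pieces beside the flap (from 137 mm either side of the middle) are fixed too.
- flap (a joint): Turn of the bin's flap, rad: 0 shut, grows as it is pushed in and down, to 1.1. A stiff grey panel 268 mm wide, 116 mm from hinge to lower edge, hinged at its top edge. A spring shuts it by itself (0.08 N m at the hinge when shut, 0.2 at 0.7 rad). At 0.7 rad its lower edge has gone in to 73 mm behind the bin's origin and 57 mm below the chest top, and the jar can drop through.
- flap_hinge (a point): Middle of the flap's hinge line, which runs along y just in front of the ridge: 115 mm behind the bin's origin, 52 mm above the chest top.
- flap_edge (a point): Middle of the flap's free lower edge, on its upper face; moves with the flap. Shut: 13 mm behind the bin's origin, 4 mm below the chest top, the flap sloping up from it at 29 degrees.
- chest_edge (a point): A point on the front edge of the white chest top, at the height of the top; the edge runs along y through it, square to x. The bin is beyond it (+x).
- empty_jar: The small empty hair cream jar to throw away: round, white with a black ribbed screw lid, 46 mm across and 44 mm high, about 30 g, standing upright on the chest in front of the flap. Origin: centre of its underside.
- cream_jar: A full closed hair cream jar to leave alone: the same shape but large, 84 mm across and 72 mm high, with a paper band. Origin: centre of its underside.
- spray_bottle: A spray bottle with a lever trigger to leave alone: 64 mm across, 190 mm high. Origin: centre of its underside.
- afro_comb: A black wide-tooth afro comb lying flat, to leave alone: 175 mm long (its y), 65 mm wide (its x), 8 mm thick. Origin: near its middle, at its underside.
- clipper_guard: A small steel clipper guard to leave alone: 30 by 44 mm, 19 mm high. Origin: centre of its underside.
Things that resemble listed ones, but are neither listed nor needed, are in the scene too. What is shaped like the empty_jar but orange or purple is not meant.

How it is judged:
By the outcome, as a careful person would: the job done as asked, in the order asked, and still so for the second after the job is handed in, with the robot touching nothing.
It also fails if it takes over 38 s, if anything falls off the work surface, if the arm or the gripper's body presses on something with over 40 N, if the wrist force passes 120 N, or if a joint passes its speed limit or range.

## Working session

There is one attempt and no reset: what is moved stays moved. The work goes in short steps, Python scripts to look and compute and a tool call to move; the robot and the scene stay as the last step left them, time stands still between calls to the robot, and variables do not carry over. Pictures are saved under pics/ and viewed, on a budget of 10 in all, crops included, one or two more only if the job needs it, and the job is handed in when it is done.

Besides the shell and the picture viewer there is one more tool, called after ">>>" as name([rows], argument=value, ...), one row to a line, values as JSON. step_arm: Moves the arm, as the interface text tells. Its arguments: {"type":"object","properties":{"steps":{"type":"array"},"newtons":{"type":"number"}},"required":["steps"]}

```bash
mkdir -p pics; cat > h.py <<'E'
import numpy as np,cv2
from bench import get_state,snapshot,finish_job
def cloud(s):
    K=s["camera_matrix"];d=s["range_z"];h,w=d.shape
    u,v=np.meshgrid(np.arange(w),np.arange(h))
    p=cv2.undistortPoints(np.stack([u,v],-1).reshape(-1,1,2).astype(np.float64),K,s["dist_coeffs"]).reshape(h,w,2)
    P=np.stack([p[...,0]*d,-p[...,1]*d,-d,np.ones_like(d)],-1)@s["T"].T
    P=P[...,:3];P[d==0]=np.nan
    return P
E
python3 - <<'E'
from h import *
for n in("scene","side"):
    s=snapshot(n);cv2.imwrite(f"pics/{n}1.png",s["image"]);np.save(n+"P.npy",cloud(s));np.save(n+"I.npy",s["image"]);print(n,s["T"].round(3).tolist())
print(get_state())
E
```

```text
scene [[0.16, -0.844, 0.511, 1.035], [0.987, 0.138, -0.081, -0.032], [-0.002, 0.518, 0.856, 0.853], [0.0, 0.0, 0.0, 1.0]]
side [[0.673, 0.407, -0.617, -0.075], [-0.739, 0.398, -0.544, -0.537], [0.024, 0.822, 0.569, 0.656], [0.0, 0.0, 0.0, 1.0]]
{'clock': 0.1, 'joints': array([ 6.07278796e+01,  1.26722184e+01,  8.75201210e+01, -1.21244090e-03,
        7.99101210e+01, -7.22574827e+00]), 'qd': array([-0.00896042, -0.16790239, -0.16589754, -0.06407025,  0.02775618,
       -0.04686327]), 'tau': array([ 1.05518120e-03, -4.98246539e+01, -3.90544009e+01, -1.31842057e-04,
        5.76030536e-03, -4.30344255e-05]), 'ee_pos': array([0.23432158, 0.57876732, 0.20508409]), 'tool_rot': array([[-9.26881675e-01,  3.75352670e-01, -8.56215419e-04],
       [ 3.75353591e-01,  9.26880368e-01, -1.57010763e-03],
       [ 2.04265172e-04, -1.77668752e-03, -9.99998401e-01]]), 'ft_force': array([-0.61874436,  0.8626654 , -0.14892713]), 'moment': array([-0.03130396,  0.03110937,  0.06896989]), 'width': 0.08537343994294043}
```

View pics/scene1.png

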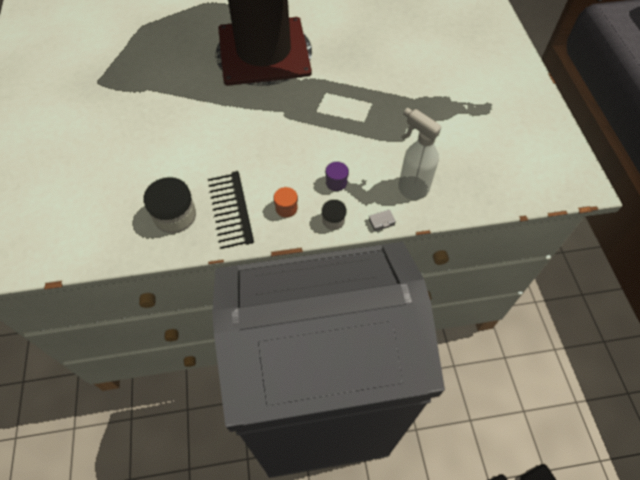

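View pics/side1.png

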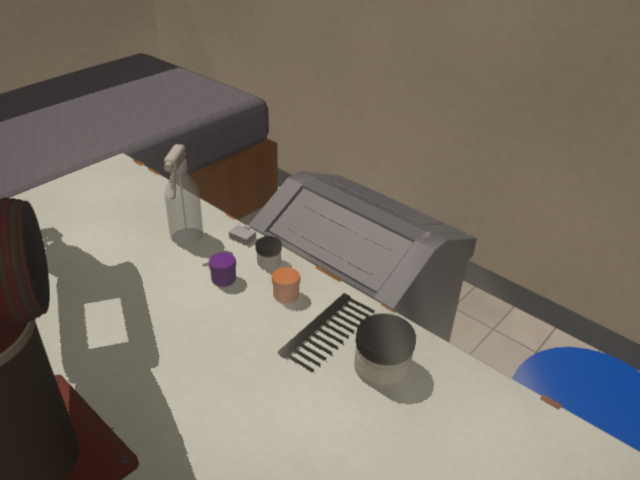

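The scene view shows the black-lidded empty jar at (334,213), with the orange (286,201) and purple (337,176) jars near it. The guard is at (382,219), spray bottle at (420,165), comb at (232,210), big jar at (168,203), and the bin below them at about (325,330). The side view agrees: the jar is at (268,252), with the flap facing the chest at (335,235).

```bash
python3 - <<'E'
import numpy as np,cv2
P=np.load("sceneP.npy");S=np.load("sideP.npy")
def top(P,u,v,r,z0,z1,name):
    q=P[v-r:v+r,u-r:u+r].reshape(-1,3);q=q[(q[:,2]>z0)&(q[:,2]<z1)]
    c,rr=cv2.minEnclosingCircle(q[:,:2].astype(np.float32))
    print(name,len(q),"med",np.median(q,0).round(4),"circ",np.round(c,4),round(rr,4),"rng",q.min(0).round(3),q.max(0).round(3))
for nm,u,v,r,z0,z1 in [("jar",334,211,18,.036,.06),("orange",286,199,18,.036,.06),("purple",337,174,18,.036,.06),("guard",382,219,16,.012,.03),("cream",168,198,32,.062,.09),("spray",420,165,40,.02,.25),("combish",232,210,40,.004,.02)]:
    top(P,u,v,r,z0,z1,nm)
for nm,u,v,r,z0,z1 in [("jar S",268,248,18,.036,.06),("orange S",286,282,18,.036,.06),("purple S",222,265,18,.036,.06),("guard S",243,234,14,.012,.03)]:
    top(S,u,v,r,z0,z1,nm)
# chest edge & bin: cloud
A=np.concatenate([P.reshape(-1,3),S.reshape(-1,3)]);A=A[~np.isnan(A).any(1)]
# ridge points: z~.057
for C,n in((P,"scene"),(S,"side")):
    C=C.reshape(-1,3);C=C[~np.isnan(C).any(1)]
    q=C[(C[:,0]>.55)&(C[:,2]>.052)&(C[:,2]<.062)&(abs(C[:,1])<.5)]
    print(n,"ridge",len(q),q.min(0).round(3),q.max(0).round(3))
    if len(q)>10: print(cv2.minAreaRect(q[:,:2].astype(np.float32)))
    q=C[(C[:,0]>.3)&(abs(C[:,2])<.004)]
    for y in np.arange(-.4,.5,.1):
        k=q[abs(q[:,1]-y)<.01]
        if len(k):print("  edge y%.1f x %.4f"%(y,np.percentile(k[:,0],99.5)),end="")
    print()
E
```

```text
jar 440 med [0.5073 0.0799 0.0426] circ [0.5045 0.0797] 0.0245 rng [0.481 0.057 0.036] [0.529 0.104 0.047]
orange 417 med [ 0.4649 -0.0053  0.0426] circ [ 0.4635 -0.0054] 0.0242 rng [ 0.439 -0.028  0.036] [0.485 0.018 0.048]
purple 386 med [0.4189 0.1013 0.0427] circ [0.4171 0.1024] 0.0242 rng [0.393 0.079 0.036] [0.44  0.125 0.048]
guard 322 med [0.5242 0.1716 0.0151] circ [0.524  0.1715] 0.026 rng [0.505 0.148 0.012] [0.543 0.195 0.019]
cream 1456 med [ 0.4475 -0.2199  0.0709] circ [ 0.4437 -0.2201] 0.0435 rng [ 0.403 -0.262  0.062] [ 0.487 -0.178  0.075]
spray 2069 med [0.4684 0.2431 0.1066] circ [0.4465 0.246 ] 0.0416 rng [0.412 0.221 0.02 ] [0.486 0.283 0.189]
combish 1064 med [ 0.4542 -0.0974  0.0062] circ [ 0.4541 -0.0968] 0.1023 rng [ 0.355 -0.187  0.004] [ 0.542 -0.035  0.02 ]
jar S 384 med [0.5009 0.0773 0.0425] circ [0.5035 0.0804] 0.0258 rng [0.479 0.056 0.036] [0.526 0.105 0.046]
orange S 468 med [ 0.4575 -0.0087  0.0427] circ [ 0.4598 -0.0063] 0.024 rng [ 0.436 -0.03   0.036] [0.484 0.017 0.046]
purple S 429 med [0.4122 0.0982 0.0426] circ [0.4133 0.1008] 0.024 rng [0.39  0.079 0.036] [0.437 0.124 0.047]
guard S 251 med [0.5211 0.1701 0.015 ] circ [0.5227 0.1706] 0.0269 rng [0.504 0.146 0.012] [0.542 0.195 0.02 ]
scene ridge 6315 [ 0.667 -0.152  0.052] [0.742 0.204 0.061]
((0.7049918174743652, 0.0257655531167984), (0.07482650876045227, 0.35619503259658813), 0.130476176738739)
  edge y-0.4 x 0.5583  edge y-0.3 x 0.5587  edge y-0.2 x 0.5599  edge y-0.1 x 0.8463  edge y-0.0 x 0.8461  edge y0.1 x 0.8475  edge y0.2 x 0.8441  edge y0.3 x 0.5593  edge y0.4 x 0.5599
side ridge 3421 [ 0.665 -0.233  0.052] [1.625 0.499 0.062]
((1.1459388732910156, 0.13623853027820587), (0.7318459153175354, 0.9576987624168396), 89.60397338867188)
  edge y-0.4 x 0.5555  edge y-0.3 x 0.5554  edge y-0.2 x 1.6149  edge y-0.1 x 1.6154  edge y-0.0 x 1.6137  edge y0.1 x 1.6171  edge y0.2 x 1.6113  edge y0.3 x 1.6174  edge y0.4 x 1.6161
```

```bash
python3 - <<'E'
import numpy as np,cv2
for n in("scene","side"):
    C=np.load(n+"P.npy").reshape(-1,3);C=C[~np.isnan(C).any(1)]
    q=C[(C[:,0]>.585)&(C[:,0]<.665)&(C[:,1]>-.09)&(C[:,1]<.14)&(C[:,2]>.005)&(C[:,2]<.05)]
    a,b=np.polyfit(q[:,0],q[:,2],1); print(n,"flap slope deg",np.degrees(np.arctan(a)),"x at z=-4:",(-.004-b)/a,"x at z=.03",(.03-b)/a,len(q),"resid",np.std(q[:,2]-a*q[:,0]-b))
    k=C[(C[:,0]>.62)&(C[:,0]<.76)&(C[:,1]>-.09)&(C[:,1]<.14)&(C[:,2]>0)]
    for x in np.arange(.64,.76,.008):
        m=k[abs(k[:,0]-x)<.004]
        if len(m):print("%.3f:%.1f"%(x,1e3*np.median(m[:,2])),end=" ")
    k=C[(C[:,0]>.57)&(C[:,0]<.82)&(C[:,2]>-.01)&(C[:,2]<.07)]
    print("bin y",np.percentile(k[:,1],[.3,99.7]))
E
```

```text
scene flap slope deg 28.569865450581904 x at z=-4: 0.5801571470800987 x at z=.03 0.6425956722752535 3347 resid 0.0011405201927837145
0.640:28.4 0.648:33.9 0.656:37.4 0.664:41.5 0.672:45.9 0.680:55.5 0.688:55.9 0.696:56.0 0.704:55.9 0.712:55.9 0.720:55.2 0.728:52.0 0.736:48.3 0.744:47.0 0.752:43.3 bin y [-0.1511863   0.20235732]
side flap slope deg 28.341208408237424 x at z=-4: 0.5795105505412714 x at z=.03 0.6425467494008849 4168 resid 0.0019012856214781757
0.640:28.4 0.648:33.1 0.656:37.4 0.664:41.6 0.672:46.0 0.680:53.3 0.688:55.8 0.696:55.9 0.704:56.0 0.712:55.8 0.720:55.1 0.728:51.8 0.736:48.4 0.744:46.9 0.752:43.5 bin y [-0.15356705  0.20229333]
```

>>> step_arm([
  [0,[0,0,80],[0,0,0]],
  [0,[0,0,80],[0,0,0]],
  [0,[40,-70,80],[0,0,-0.12]],
  [0,[60,-110,80],[0,0,-0.24]],
  [0,[80,-150,80],[0,0,-0.36]],
  [0,[100,-190,80],[0,0,-0.48]],
  [0,[120,-230,80],[0,0,-0.6]],
  [0,[150,-270,80],[0,0,-0.72]],
  [0,[170,-310,80],[0,0,-0.84]],
  [0,[190,-350,80],[0,0,-0.96]],
])

```text
clock: 0.93
ee_pos: [0.3941, 0.2847, 0.2858]
tool_rot: [[-0.219, 0.976, -0.0], [0.976, 0.219, -0.0], [-0.0, -0.0, -1.0]]
ft_force: [1.0, -0.7, 0.6]
width: 0.0853
```

>>> step_arm([
  [0,[20,-35,0],[0,0,-0.1]],
  [0,[40,-70,0],[0,0,-0.2]],
  [0,[60,-105,0],[0,0,-0.22]],
  [0,[91,-149,0],[0,0,-0.22]],
  [0,[91,-149,-40],[0,0,-0.22]],
  [0,[91,-149,-80],[0,0,-0.22]],
  [0,[91,-149,-120],[0,0,-0.22]],
  [0,[91,-149,-160],[0,0,-0.22]],
  [0,[91,-149,-180],[0,0,-0.22]],
  [0,[91,-149,-180],[0,0,-0.22]],
])

```text
clock: 1.77
ee_pos: [0.4797, 0.1368, 0.0998]
tool_rot: [[-0.006, 1.0, -0.012], [1.0, 0.006, -0.001], [-0.001, -0.012, -1.0]]
ft_force: [-0.8, -1.1, -0.5]
width: 0.0853
```

```bash
python3 - <<'E'
from h import *
st=get_state();print(st["ee_pos"],st["tool_rot"].round(4).tolist())
for n in("side","scene"):
    s=snapshot(n);cv2.imwrite(f"pics/{n}2.png",s["image"])
    P=cloud(s).reshape(-1,3);P=P[~np.isnan(P).any(1)]
    x,y,z=st["ee_pos"]
    q=P[(abs(P[:,0]-x)<.12)&(abs(P[:,1]-y)<.06)&(P[:,2]>z-.03)&(P[:,2]<z+.2)&(P[:,2]>.068)]
    for h in np.arange(z-.01,z+.2,.01):
        k=q[abs(q[:,2]-h)<.005]
        if len(k)>3:print(n,"%.3f n%d x %.3f %.3f y %.3f %.3f"%(h-z,len(k),*np.percentile(k[:,0]-x,[1,99]),*np.percentile(k[:,1]-y,[1,99])))
E
```

```text
[0.4796802  0.1367637  0.09981799] [[-0.0056, 0.9999, -0.0115], [1.0, 0.0056, -0.0014], [-0.0013, -0.0115, -0.9999]]
side 0.040 n61 x -0.050 0.053 y -0.012 0.011
side 0.050 n129 x -0.058 0.054 y -0.013 0.010
side 0.060 n141 x -0.058 0.056 y -0.013 0.010
side 0.070 n129 x -0.058 0.056 y -0.012 0.010
side 0.080 n121 x -0.068 0.071 y -0.015 0.008
side 0.090 n295 x -0.074 0.073 y -0.015 0.012
side 0.100 n364 x -0.073 0.072 y -0.019 0.012
side 0.110 n389 x -0.072 0.071 y -0.019 0.013
side 0.120 n344 x -0.071 0.069 y -0.021 0.009
side 0.130 n467 x -0.069 0.069 y -0.022 0.008
side 0.140 n418 x -0.068 0.066 y -0.015 0.011
side 0.150 n93 x -0.037 0.016 y -0.036 0.008
side 0.160 n269 x -0.037 0.026 y -0.038 0.014
side 0.170 n273 x -0.037 0.021 y -0.039 0.018
side 0.180 n276 x -0.037 0.021 y -0.039 0.014
side 0.190 n281 x -0.037 0.022 y -0.039 0.019
scene 0.040 n13 x -0.043 0.052 y -0.010 -0.002
scene 0.050 n61 x -0.046 0.059 y -0.012 0.010
scene 0.060 n60 x -0.047 0.060 y -0.012 0.007
scene 0.070 n27 x -0.045 0.052 y -0.012 -0.007
scene 0.080 n14 x -0.044 0.059 y -0.013 -0.006
scene 0.090 n80 x 0.045 0.078 y -0.013 0.011
scene 0.100 n119 x 0.032 0.077 y -0.017 0.012
scene 0.110 n116 x 0.023 0.076 y -0.018 0.016
scene 0.120 n145 x 0.018 0.075 y -0.018 0.016
scene 0.130 n181 x 0.014 0.073 y -0.020 0.019
scene 0.140 n286 x 0.017 0.072 y -0.016 0.012
scene 0.150 n79 x 0.031 0.069 y -0.012 0.013
scene 0.160 n174 x 0.006 0.042 y -0.038 0.031
scene 0.170 n230 x -0.002 0.042 y -0.038 0.031
scene 0.180 n220 x 0.005 0.041 y -0.038 0.032
scene 0.190 n273 x 0.002 0.042 y -0.038 0.030
```

View pics/side2.png

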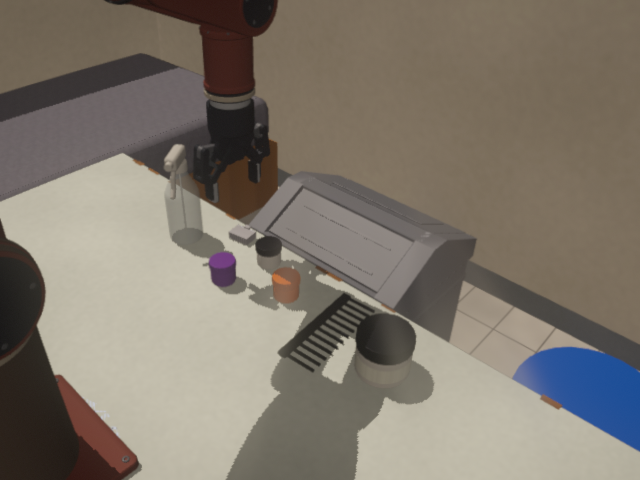

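Side view: the gripper at (230,170), fingers along x and the jar not yet below it. The move was cut short, so I finish the lateral part and settle.

>>> step_arm([
  [0,[18,-28,0],[0,0,0]],
  [0,[36,-57,0],[0,0,0]],
  [0,[36,-57,0],[0,0,0]],
  [0,[36,-57,0],[0,0,0]],
  [0,[36,-57,0],[0,0,0]],
])

```text
clock: 2.28
ee_pos: [0.5221, 0.0807, 0.1082]
tool_rot: [[-0.005, 1.0, 0.003], [1.0, 0.005, 0.0], [0.0, 0.003, -1.0]]
ft_force: [0.4, 0.5, 0.3]
width: 0.0851
```

```bash
cat > tips.py <<'E'
from h import *
import sys
st=get_state();print(st["clock"],st["ee_pos"].round(4),st["tool_rot"].round(4).tolist(),st["ft_force"].round(1))
for n in("side","scene"):
    s=snapshot(n);cv2.imwrite(f"pics/{n}{sys.argv[1]}.png",s["image"])
    P=cloud(s).reshape(-1,3);P=P[~np.isnan(P).any(1)]
    x,y,z=st["ee_pos"]
    q=P[(abs(P[:,0]-x)<.09)&(abs(P[:,1]-y)<.04)&(P[:,2]>.03)&(P[:,2]<z+.09)]
    for h in np.arange(z-.04,z+.09,.01):
        k=q[abs(q[:,2]-h)<.005]
        for nm,m in(("B",k[k[:,0]<x-.035]),("A",k[k[:,0]>x+.035])):
            if len(m)>3:print(n,nm,"%.3f n%d x %.3f %.3f y %.3f %.3f"%(h-z,len(m),*np.percentile(m[:,0]-x,[1,99]),*np.percentile(m[:,1]-y,[1,99])))
E
python3 tips.py 3
```

```text
2.2833 [0.5221 0.0807 0.1082] [[-0.0053, 1.0, 0.0031], [1.0, 0.0053, 0.0004], [0.0004, 0.0031, -1.0]] [0.4 0.5 0.3]
side B 0.040 n25 x -0.055 -0.044 y -0.013 0.006
side A 0.040 n41 x 0.040 0.047 y -0.012 0.010
side B 0.050 n68 x -0.058 -0.044 y -0.014 0.005
side A 0.050 n61 x 0.040 0.056 y -0.014 0.009
side B 0.060 n76 x -0.059 -0.043 y -0.014 0.005
side A 0.060 n68 x 0.040 0.055 y -0.013 0.010
side B 0.070 n70 x -0.059 -0.043 y -0.014 0.005
side A 0.070 n68 x 0.040 0.056 y -0.013 0.010
side B 0.080 n55 x -0.074 -0.042 y -0.016 0.009
side A 0.080 n73 x 0.040 0.070 y -0.014 0.009
scene B 0.040 n7 x -0.050 -0.043 y -0.012 -0.007
scene A 0.040 n12 x 0.044 0.054 y -0.011 0.010
scene B 0.050 n10 x -0.053 -0.043 y -0.012 -0.011
scene A 0.050 n41 x 0.043 0.056 y -0.011 0.008
scene A 0.060 n19 x 0.041 0.056 y -0.011 0.006
scene A 0.070 n4 x 0.047 0.048 y -0.011 -0.009
scene A 0.080 n11 x 0.044 0.071 y -0.014 -0.005
```

```bash
python3 - <<'E'
from h import *
st=get_state();e=st["ee_pos"]
s=snapshot("side");im=s["image"].copy();K=s["camera_matrix"];Ti=np.linalg.inv(s["T"])
big=cv2.resize(im[100:300,160:360],None,fx=3,fy=3,interpolation=cv2.INTER_CUBIC)
d=s["range_z"][100:300,160:360];
dv=cv2.applyColorMap((np.clip((d-.5)/.7,0,1)*255).astype(np.uint8),cv2.COLORMAP_JET)
for o,c in((0,(0,0,255)),(.013,(0,255,0)),(.036,(255,255,0))):
    for dx in(-.05,.05):
        p=Ti@np.r_[e+[dx,0,o],1];q,_=cv2.projectPoints(np.array([[[p[0],-p[1],-p[2]]]]),np.zeros(3),np.zeros(3),K,s["dist_coeffs"])
        u=(q.ravel()-[160,100])*3;cv2.circle(big,tuple(int(i) for i in u),3,c,-1)
cv2.imwrite("pics/tip.png",cv2.resize(big,(600,600)))
E
```

```text
(no output)
```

View pics/tip.png

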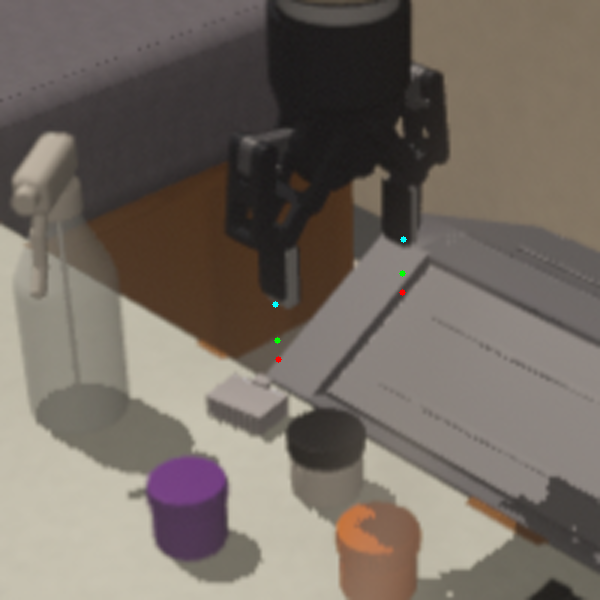

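The crop shows the real finger ends (cyan, B about (275,303), A about (403,238)) some 36 mm above the reported TCP. The knuckles also stick out about 16 mm behind the finger backs. I'll descend in two stages and measure the tip height directly.

>>> step_arm([
  [0,[-5,0,0],[0,0,0]],
  [0,[-5,0,-20],[0,0,0]],
  [0,[-5,0,-40],[0,0,0]],
  [0,[-5,0,-55],[0,0,0]],
  [0,[-5,0,-70],[0,0,0]],
  [0,[-5,0,-80],[0,0,0]],
  [0,[-5,0,-80],[0,0,0]],
  [0,[-5,0,-80],[0,0,0]],
])

```text
clock: 3.1
ee_pos: [0.5151, 0.0809, 0.0259]
tool_rot: [[-0.007, 1.0, -0.001], [1.0, 0.007, -0.0], [0.0, -0.001, -1.0]]
ft_force: [0.7, -0.2, 0.6]
width: 0.0854
```

```bash
python3 tips.py 4; python3 - <<'E'
from h import *
im=cv2.imread("pics/side4.png")[130:330,160:360];cv2.imwrite("pics/side4c.png",cv2.resize(im,(600,600),interpolation=cv2.INTER_CUBIC))
E
```

```text
3.1 [0.5151 0.0809 0.0259] [[-0.0066, 1.0, -0.0012], [1.0, 0.0066, -0.0], [0.0, -0.0012, -1.0]] [ 0.7 -0.2  0.6]
side B 0.010 n9 x -0.089 -0.083 y -0.000 0.014
side B 0.020 n66 x -0.090 -0.079 y 0.003 0.037
side B 0.040 n21 x -0.055 -0.044 y -0.012 0.005
side A 0.040 n34 x 0.040 0.050 y -0.012 0.011
side B 0.050 n53 x -0.058 -0.045 y -0.014 0.006
side A 0.050 n56 x 0.040 0.056 y -0.013 0.010
side B 0.060 n66 x -0.058 -0.044 y -0.014 0.006
side A 0.060 n64 x 0.040 0.056 y -0.014 0.011
side B 0.070 n54 x -0.058 -0.043 y -0.014 0.003
side A 0.070 n67 x 0.039 0.054 y -0.014 0.011
side B 0.080 n41 x -0.073 -0.043 y -0.016 0.003
side A 0.080 n65 x 0.041 0.069 y -0.015 0.010
scene A 0.040 n6 x 0.044 0.051 y -0.012 0.008
scene B 0.050 n5 x -0.049 -0.042 y -0.012 -0.011
scene A 0.050 n29 x 0.043 0.057 y -0.012 0.008
scene A 0.060 n12 x 0.045 0.057 y -0.012 0.005
scene A 0.080 n8 x 0.043 0.071 y -0.014 -0.008
```

View pics/side4c.png

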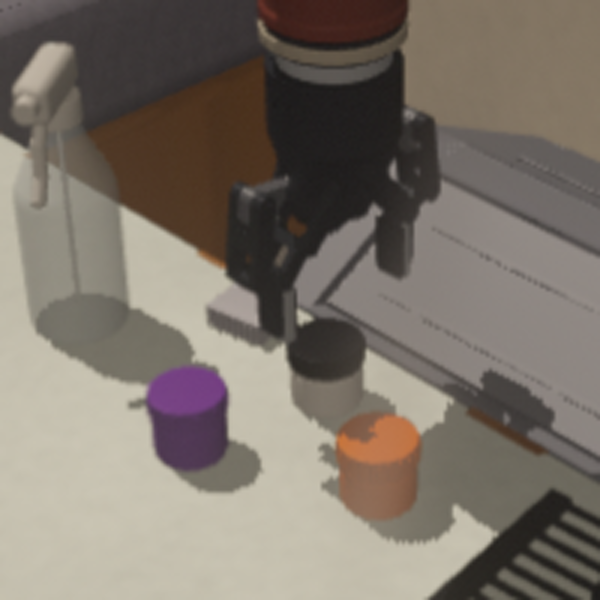

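Finger B's tip (290,340 in the crop) is behind the jar (325,365) and A (395,270) is in front of it. The tip offset is again about 37 mm, so I descend until the tips are about 5–8 mm above the chest.

>>> step_arm([
  [0,[0,0,-20],[0,0,0]],
  [0,[0,0,-40],[0,0,0]],
  [0,[0,0,-50],[0,0,0]],
  [0,[0,0,-55],[0,0,0]],
  [0,[0,0,-55],[0,0,0]],
  [0,[0,0,-55],[0,0,0]],
])

```text
clock: 3.7
ee_pos: [0.5164, 0.0806, -0.0282]
tool_rot: [[-0.006, 1.0, 0.001], [1.0, 0.006, -0.0], [-0.0, 0.001, -1.0]]
ft_force: [-0.2, -0.0, 0.9]
width: 0.0856
```

```bash
python3 - <<'E'
from h import *
st=get_state();x,y,z=st["ee_pos"];print(st["ee_pos"],st["ft_force"])
for n in("side","scene"):
    s=snapshot(n);cv2.imwrite(f"pics/{n}5.png",s["image"]);P=cloud(s).reshape(-1,3);P=P[~np.isnan(P).any(1)]
    q=P[(abs(P[:,1]-y)<.013)&(P[:,2]>.003)&(P[:,2]<.08)]
    for nm,a,b in(("B",-.06,-.045),("A",.042,.058)):
        m=q[(q[:,0]-x>a)&(q[:,0]-x<b)]
        if len(m):print(n,nm,len(m),"z low",np.sort(m[:,2])[:12].round(4))
    j=P[(abs(P[:,0]-.504)<.03)&(abs(P[:,1]-.08)<.027)&(P[:,2]>.038)&(P[:,2]<.048)]
    if len(j):print(n,"jar",len(j),j.min(0).round(3),j.max(0).round(3))
E
```

```text
[ 0.51638147  0.08058521 -0.0282195 ] [-0.18724078 -0.01995582  0.88700324]
side B 209 z low [0.0096 0.0103 0.0104 0.0108 0.0113 0.0129 0.013  0.0134 0.0138 0.0145
 0.0149 0.015 ]
side A 166 z low [0.0083 0.0085 0.0106 0.0111 0.0126 0.0127 0.0128 0.0131 0.0138 0.0142
 0.0144 0.0159]
side jar 260 [0.481 0.056 0.038] [0.527 0.101 0.047]
scene A 58 z low [0.0129 0.0157 0.0166 0.0168 0.0174 0.0181 0.0182 0.0191 0.0203 0.0204
 0.0205 0.021 ]
scene jar 87 [0.487 0.057 0.038] [0.528 0.084 0.045]
```

>>> step_arm([
  [0,[5,0,-3],[0,0,0]],
  [0,[10,0,-3],[0,0,0]],
  [0,[16,0,-3],[0,0,0]],
  [0,[22,0,-3],[0,0,0]],
  [0,[28,0,-3],[0,0,0]],
  [0,[34,0,-3],[0,0,0]],
  [0,[40,0,-3],[0,0,0]],
  [0,[45,0,-3],[0,0,0]],
  [0,[50,0,-3],[0,0,0]],
  [0,[50,0,-3],[0,0,0]],
])

```text
clock: 4.63
ee_pos: [0.5669, 0.0805, -0.0318]
tool_rot: [[-0.006, 1.0, 0.001], [1.0, 0.006, -0.0], [-0.0, 0.001, -1.0]]
ft_force: [-1.5, -0.0, 1.6]
width: 0.085
```

```bash
python3 tips.py 6 | head -1; python3 - <<'E'
from h import *
im=cv2.imread("pics/side6.png")[130:330,160:400];im=cv2.resize(im,(480,400),interpolation=cv2.INTER_CUBIC)
i2=cv2.imread("pics/scene6.png")[130:330,240:400];i2=cv2.resize(i2,(320,400),interpolation=cv2.INTER_CUBIC)
cv2.imwrite("pics/c6.png",np.hstack([im,i2]))
E
```

```text
4.6333 [ 0.5669  0.0805 -0.0318] [[-0.0059, 1.0, 0.0008], [1.0, 0.0059, -0.0], [-0.0, 0.0008, -1.0]] [-1.5 -0.   1.6]
```

View pics/c6.png

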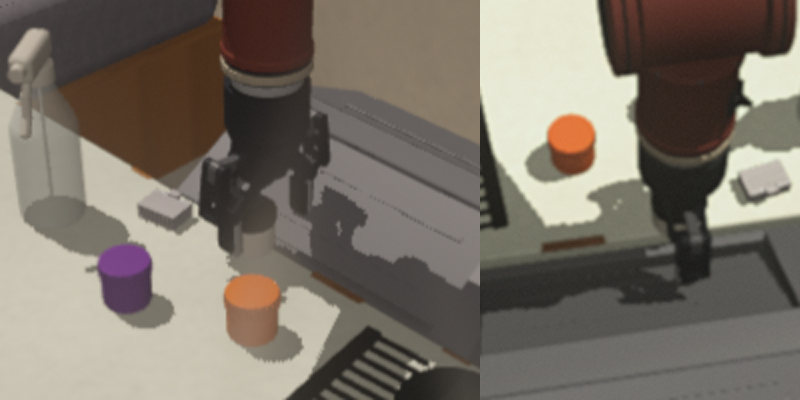

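The flap is being pushed in by finger A (right panel, 690,270). The jar stands upright against finger B (left panel, 255,230), just short of the edge. Next I advance while tipping finger A down 8 degrees, to open the flap more before the jar goes over.

>>> step_arm([
  [0,[5,0,0],[0,0,0]],
  [0,[10,0,0],[0,0.02,0]],
  [0,[12,0,-1],[0,0.06,0]],
  [0,[13,0,-3],[0,0.1,0]],
  [0,[14,0,-5],[0,0.14,0]],
  [0,[14,0,-5],[0,0.14,0]],
  [0,[18,0,-5],[0,0.14,0]],
  [0,[22,0,-5],[0,0.14,0]],
  [0,[24,0,-5],[0,0.14,0]],
  [0,[24,0,-5],[0,0.14,0]],
])

```text
clock: 5.57
ee_pos: [0.5872, 0.0806, -0.0376]
tool_rot: [[-0.006, 0.99, -0.144], [1.0, 0.006, -0.0], [0.001, -0.144, -0.99]]
ft_force: [-10.2, 0.3, 4.4]
width: 0.0854
```

```bash
python3 tips.py 7 | head -1; python3 - <<'E'
from h import *
im=cv2.imread("pics/side7.png")[130:330,160:400];im=cv2.resize(im,(480,400),interpolation=cv2.INTER_CUBIC)
i2=cv2.imread("pics/scene7.png")[170:330,260:388];i2=cv2.resize(i2,(320,400),interpolation=cv2.INTER_CUBIC)
cv2.imwrite("pics/c7.png",np.hstack([im,cv2.convertScaleAbs(i2,alpha=1.6)]))
E
```

```text
5.5667 [ 0.5872  0.0806 -0.0376] [[-0.0062, 0.9895, -0.1443], [1.0, 0.0063, -0.0002], [0.0007, -0.1443, -0.9895]] [-10.2   0.3   4.4]
```

View pics/c7.png

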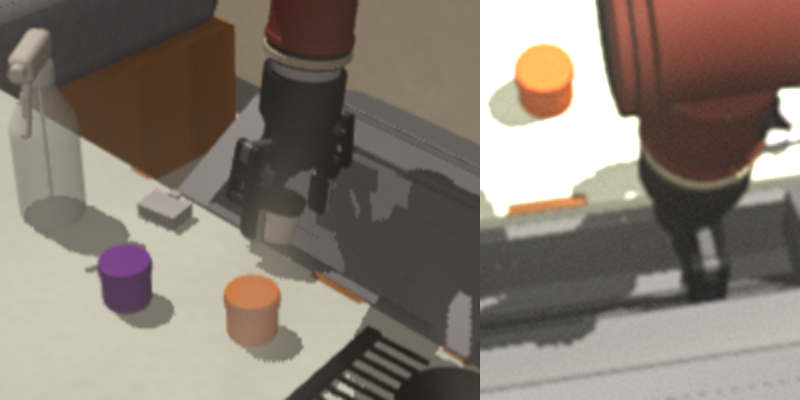

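Finger A has the flap well in. The jar (left panel, 280,218) is at the edge, tilted, and hasn't dropped yet. I measure the flap angle and the jar before going on.

```bash
cat > fl.py <<'E'
from h import *
st=get_state();print(st["clock"],st["ee_pos"].round(4),st["ft_force"].round(1))
for n in("scene","side"):
    s=snapshot(n);P=cloud(s).reshape(-1,3);P=P[~np.isnan(P).any(1)]
    q=P[(P[:,0]>.582)&(P[:,0]<.676)&(((P[:,1]>-.09)&(P[:,1]<.03))|((P[:,1]>.12)&(P[:,1]<.15)))&(P[:,2]>-.08)&(P[:,2]<.045)]
    if len(q)>50:
        a=np.degrees(np.arctan2(.052-q[:,2],.682-q[:,0]));print(n,"flap ang pct",np.percentile(a,[10,30,50,70,90]).round(1),"theta",round(np.radians(np.median(a)-29),2),len(q))
    j=P[(P[:,0]>.52)&(P[:,0]<.66)&(abs(P[:,1]-.08)<.03)&(P[:,2]>-.16)&(P[:,2]<.06)]
    if n=="side":
        for z in np.arange(-.05,.06,.01):
            k=j[abs(j[:,2]-z)<.005]
            if len(k)>3:print("  z%.2f x %.3f..%.3f n%d"%(z,k[:,0].min(),k[:,0].max(),len(k)),end=";")
        print()
E
python3 fl.py
```

```text
5.6667 [ 0.587   0.0806 -0.0375] [-9.6 -0.8  3.3]
scene flap ang pct [55.9 56.7 56.9 57.  57.2] theta 0.49 629
side flap ang pct [53.7 55.8 56.8 57.6 59.1] theta 0.48 3244
  z-0.05 x 0.618..0.624 n13;  z-0.04 x 0.616..0.630 n105;  z-0.03 x 0.623..0.637 n87;  z-0.02 x 0.628..0.641 n76;  z-0.01 x 0.564..0.649 n167;  z0.00 x 0.520..0.656 n550;  z0.01 x 0.539..0.660 n297;  z0.02 x 0.536..0.660 n365;  z0.03 x 0.537..0.658 n240;  z0.04 x 0.538..0.660 n103;  z0.05 x 0.538..0.660 n55;
```

Flap is at about 0.49 rad. The knuckle is bearing on it near the hinge, about 10 N. I tip the tool back the other way and raise it so the knuckle clears the ridge and the fingertip drives the flap further, while B keeps pushing the jar.

>>> step_arm([
  [0,[2,0,4],[0,-0.09,0]],
  [0,[6,0,8],[0,-0.14,0]],
  [0,[12,0,12],[0,-0.19,0]],
  [0,[17,0,16],[0,-0.24,0]],
  [0,[19,0,16],[0,-0.24,0]],
  [0,[22,0,16],[0,-0.24,0]],
  [0,[25,0,16],[0,-0.24,0]],
  [0,[28,0,16],[0,-0.24,0]],
  [0,[28,0,16],[0,-0.24,0]],
])

```text
clock: 6.52
ee_pos: [0.6184, 0.0805, -0.0211]
tool_rot: [[-0.006, 0.995, 0.099], [1.0, 0.006, 0.0], [-0.001, 0.099, -0.995]]
ft_force: [-0.8, 0.1, 0.0]
width: 0.0854
```

```bash
python3 fl.py; python3 - <<'E'
from h import *
im=snapshot("side")["image"][130:330,160:400];im=cv2.resize(im,(480,400),interpolation=cv2.INTER_CUBIC)
i2=snapshot("scene")["image"][170:330,260:388];i2=cv2.resize(i2,(320,400),interpolation=cv2.INTER_CUBIC)
cv2.imwrite("pics/c8.png",np.hstack([im,cv2.convertScaleAbs(i2,alpha=1.6)]))
E
```

```text
6.5167 [ 0.6184  0.0805 -0.0211] [-0.8  0.1  0. ]
scene flap ang pct [57.5 58.5 58.7 58.9 59. ] theta 0.52 451
side flap ang pct [56.  57.9 58.8 59.6 61.3] theta 0.52 3320
  z-0.05 x 0.620..0.626 n15;  z-0.04 x 0.608..0.633 n43;  z-0.03 x 0.596..0.639 n79;  z-0.02 x 0.588..0.644 n170;  z-0.01 x 0.564..0.650 n441;  z0.00 x 0.520..0.657 n674;  z0.01 x 0.564..0.660 n146;  z0.02 x 0.555..0.660 n77;  z0.03 x 0.554..0.660 n94;  z0.04 x 0.552..0.659 n85;  z0.05 x 0.539..0.659 n81;
```

View pics/c8.png

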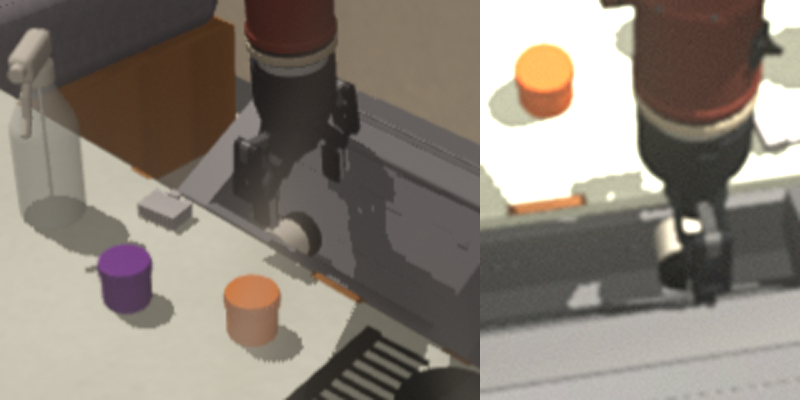

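The jar has tipped into the opening (left panel, 295,235; right panel, 675,255) and leans between the rim and the flap, which is only at 0.52 rad. I push finger A further so it opens more.

>>> step_arm([
  [0,[3,0,0],[0,0,0]],
  [0,[6,0,0],[0,0,0]],
  [0,[8,0,0],[0,0,0]],
  [0,[8,0,0],[0,0,0]],
])

```text
clock: 7.05
ee_pos: [0.6222, 0.0806, -0.023]
tool_rot: [[-0.006, 0.996, 0.092], [1.0, 0.006, -0.0], [-0.001, 0.092, -0.996]]
ft_force: [-7.8, -0.0, 1.0]
width: 0.0851
```

```bash
python3 fl.py; python3 - <<'E'
from h import *
im=snapshot("side")["image"][130:330,160:400];im=cv2.resize(im,(480,400),interpolation=cv2.INTER_CUBIC)
i2=snapshot("scene")["image"][170:330,260:388];i2=cv2.resize(i2,(320,400),interpolation=cv2.INTER_CUBIC)
cv2.imwrite("pics/c9.png",np.hstack([im,cv2.convertScaleAbs(i2,alpha=1.6)]))
E
```

```text
7.05 [ 0.6222  0.0806 -0.023 ] [-7.8 -0.   1. ]
side flap ang pct [65.  67.  67.9 68.7 70.1] theta 0.68 3033
  z-0.05 x 0.635..0.646 n127;  z-0.04 x 0.640..0.649 n116;  z-0.03 x 0.642..0.655 n137;  z-0.02 x 0.648..0.659 n127;  z-0.01 x 0.564..0.660 n254;  z0.00 x 0.520..0.660 n456;  z0.01 x 0.568..0.660 n11;  z0.02 x 0.560..0.660 n55;  z0.03 x 0.558..0.660 n71;  z0.04 x 0.557..0.660 n73;  z0.05 x 0.541..0.660 n73;
```

View pics/c9.png

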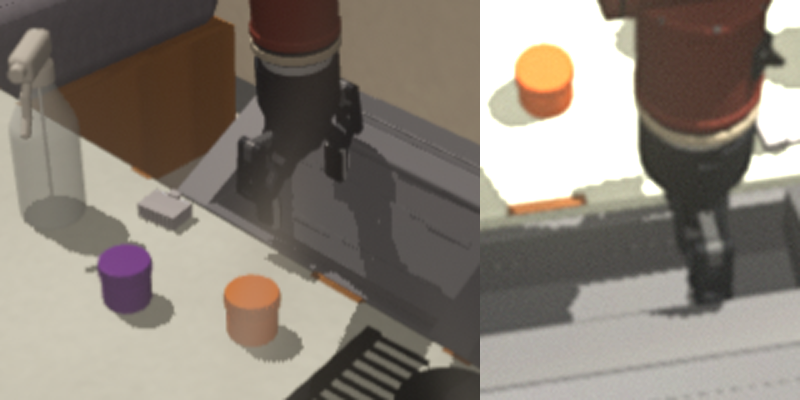

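The jar is gone from both views, dropped in with the flap held at 0.68 rad. I back straight out so the flap follows, then lift clear.

>>> step_arm([
  [0,[-8,0,0],[0,0,0]],
  [0,[-16,0,0],[0,0,0]],
  [0,[-24,0,0],[0,0,0]],
  [0,[-32,0,0],[0,0,0]],
  [0,[-40,0,0],[0,0,0]],
  [0,[-48,0,0],[0,0,0]],
  [0,[-56,0,0],[0,0,0]],
  [0,[-64,0,0],[0,0,0]],
  [0,[-72,0,0],[0,0,0]],
  [0,[-80,0,0],[0,0,0]],
])

```text
clock: 8.08
ee_pos: [0.5447, 0.0806, -0.0211]
tool_rot: [[-0.006, 0.995, 0.099], [1.0, 0.006, -0.0], [-0.001, 0.099, -0.995]]
ft_force: [-0.4, 0.1, -0.3]
width: 0.0856
```

>>> step_arm([
  [0,[0,0,20],[0,0,0]],
  [0,[0,0,50],[0,0,0]],
  [0,[0,0,90],[0,0,0]],
  [0,[0,0,130],[0,0,0]],
  [0,[0,0,170],[0,0,0]],
  [0,[0,0,200],[0,0,0]],
  [0,[-60,0,230],[0,0,0]],
  [0,[-90,0,250],[0,0,0]],
  [0,[-90,0,250],[0,0,0]],
  [0,[-90,0,250],[0,0,0]],
])

```text
clock: 8.92
ee_pos: [0.4545, 0.0809, 0.232]
tool_rot: [[-0.007, 0.995, 0.104], [1.0, 0.007, 0.0], [-0.001, 0.104, -0.995]]
ft_force: [1.1, -1.6, 0.3]
width: 0.0855
```

```bash
python3 - <<'E'
from h import *
st=get_state();print(st["clock"],st["ee_pos"],st["qd"].round(2),st["ft_force"])
S={n:snapshot(n) for n in("side","scene")}
def top(P,u,v,r,z0,z1,nm):
    q=P[v-r:v+r,u-r:u+r].reshape(-1,3);q=q[(q[:,2]>z0)&(q[:,2]<z1)];print(nm,len(q),np.median(q,0).round(4) if len(q) else "")
P=cloud(S["side"]);
for a in[("jar S",268,248,18,.036,.06),("orange S",286,282,18,.036,.06),("purple S",222,265,18,.036,.06),("guard S",243,234,14,.012,.03)]:top(P,*a[1:],a[0])
C=P.reshape(-1,3);C=C[~np.isnan(C).any(1)]
q=C[(C[:,0]>.585)&(C[:,0]<.665)&(C[:,1]>-.09)&(C[:,1]<.14)&(C[:,2]>-.1)&(C[:,2]<.05)]
a,b=np.polyfit(q[:,0],q[:,2],1);print("flap slope",np.degrees(np.arctan(a)),"x at -4",(-.004-b)/a)
cv2.imwrite("pics/fin.png",np.hstack([cv2.resize(S[n]["image"],(400,300)) for n in S]))
d0=np.load("sideI.npy");
E
```

```text
8.9167 [0.45447887 0.08085597 0.23199813] [-0.25  4.45 -1.05 -0.05 -4.44 -0.05] [ 1.07433084 -1.60367737  0.2774647 ]
jar S 0 
orange S 458 [ 0.4581 -0.0086  0.0427]
purple S 427 [0.4123 0.0985 0.0425]
guard S 253 [0.5216 0.1703 0.0151]
flap slope 26.841477416755474 x at -4 0.578267563371419
```

View pics/fin.png

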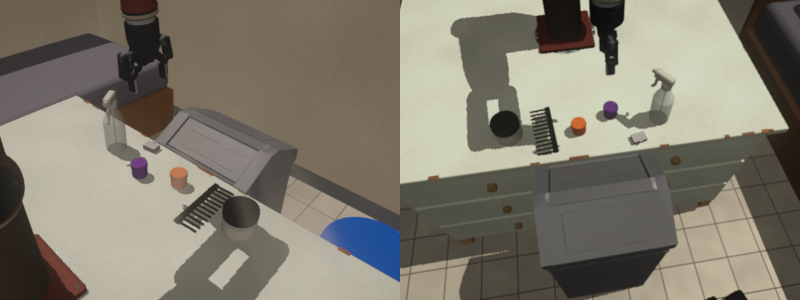

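The final view shows the jar gone from chest and floor, the flap down, and the other objects in place with the arm clear. The slope fit used a wider window than the first one, so I redo it with the first window before handing in.

```bash
python3 - <<'E'
from h import *
def fit(P):
    C=P.reshape(-1,3);C=C[~np.isnan(C).any(1)]
    q=C[(C[:,0]>.585)&(C[:,0]<.665)&(C[:,1]>-.09)&(C[:,1]<.14)&(C[:,2]>.005)&(C[:,2]<.05)]
    return np.degrees(np.arctan(np.polyfit(q[:,0],q[:,2],1)[0]))
for n in("side","scene"):
    P=cloud(snapshot(n));print(n,"before",fit(np.load(n+"P.npy")),"now",fit(P))
def top(P,u,v,r,z0,z1):
    q=P[v-r:v+r,u-r:u+r].reshape(-1,3);return np.median(q[(q[:,2]>z0)&(q[:,2]<z1)],0).round(4)
O=np.load("sceneP.npy")
for a in[(168,198,32,.062,.09),(420,165,40,.02,.25),(232,210,25,.004,.02)]:print(top(O,*a),top(P,*a))
print(finish_job())
E
```

```text
side before 28.341208408237424 now 28.27248370291329
scene before 28.569865450581904 now 28.581996369818025
[ 0.4475 -0.2199  0.0709] [ 0.4473 -0.22    0.0709]
[0.4684 0.2431 0.1066] [0.4685 0.243  0.1069]
[ 0.4544 -0.0953  0.0062] [ 0.4537 -0.095   0.0062]
the job is handed in; nothing more can be done
None
```

The empty jar is in the bin and I've handed the job in at about 9 s. One finger pushed the flap in while the other pushed the jar over the edge. I then backed out and the flap shut by itself.

**Last checks**
- **Jar:** it is gone from the chest and not on the visible floor. I didn't see it inside the bin.
- **Flap:** its slope is 28.3° and 28.6° in the two views, the same as before the job to within 0.1°, so it is shut.
- **Other things:** cream jar, spray bottle, comb, clipper guard, and the orange and purple jars are all within about 1 mm of where they were.
- **Arm:** it is clear of everything. The largest wrist force I read was about 11 N.

**What disagreed or didn't go as planned**
- **Fingertips:** the cameras put the open fingertips about 36 mm above the reported TCP, not the 13 mm expected, so I went by the camera height.
- **Finger knuckle:** it bore on the flap near the hinge at about 10 N, so I changed the tilt partway through.
- **Jar's drop:** the jar tipped in when the flap was only about 0.5 rad open, and leaned between rim and flap. In that reading the wrist force was under 1 N, so the jar may have been propping the part-open flap for a moment. It dropped through once the finger pushed the flap to 0.68 rad.
- **Order:** the two fingers move together, so the jar slid about 10 to 15 mm on the chest before the other finger reached the flap. The flap was already open before the jar reached it.

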